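Put up the back panel behind the model car

ROBOT

A 6-joint arm with a two-finger parallel gripper is mounted at the origin on the work surface. World frame = base frame: x ahead of the robot, y to its left, z up, the work surface at z = 0. Lengths are in mm, angles in rad, forces in N, time in s.
With the tool pointing down it reaches from about 400 to 925 mm from the base axis. Payload 12.5 kg.
Tool frame: the origin (TCP) lies at the very end of the fingers, on their centre line; the grasp point (between the pads) lies 19 mm behind it; z points along the fingers, x is the direction in which the jaws open and shut, and the axes are right-handed (so a half turn about z gives the same grasp; the last joint's range is limited). The gripper opens to 95 mm and grips with 3 to 60 N. Pads are 20 mm wide; open, the fingers measure 119 mm over their backs; the gripper's body (75 mm by 180 mm) begins 59 mm behind the grasp point.
Start: joints at [-1.384, 0.491, 1.559, -0, 1.092, -0.106], TCP at [180.42, -598.413, 190.161] pointing down, gripper open.
Joint ranges: [-3.1, 3.1], [-0.84, 2.19], [0.05, 2.79], [-1.13, 4.28], [0.06, 2.93], [-2.69, 2.69]. Speed limits (rad/s): [2.22, 2.22, 2.79, 3.14, 3.14, 3.14].

INTERFACE

Orientations are given as [roll, pitch, yaw] about the fixed x, y, z axes, in that order (R = Rz(yaw) Ry(pitch) Rx(roll)).
In Python, from cell import env gives the robot as it stands.
- The arm moves only by the tool arm_command, never from a script. Its argument "motion" is one flat list of numbers, 7 for each row, row after row: the opening, from -1 (shut) to 1 (fully open), then the shift along the tool's x, y, z in mm, then the turn, a rotation vector about the tool's x, y, z in degrees. In form: [fingers, dx, dy, dz, rx, ry, rz, fingers, dx, dy, dz, rx, ry, rz, ...]. A call has 1 to 20 rows; each row is the pose to reach, as a shift and turn from the pose commanded when the call began, along the tool's axes at that moment; what a row does not reach only later rows make up. A row lasts 1/10 s, in which the tool goes at most 50 mm and 8.59 degrees, less where a joint would pass 70% of its speed; a pose out of reach is approached as far as the arm can. A call with a gripper value outside its range is refused whole. The fingers move at their own pace and stop on an object; the grip force is fixed at half the most. Time passes only in rows, so rows that repeat a pose let the fingers close. It gives the time, the measured TCP pose, the force and the opening at its end, in the units of the state.
- env.state(): the state, without advancing time (a new reading comes with each control period).
- env.read_camera(name): name is "scene" or "top" or "wrist"; returns (picture, depth): 400x640x3 uint8, red, green, blue; 400x640 float32, mm along the optical axis (not along the pixel's ray), 0 where there is no reading.
- env.calibration(name): a dict with "fx", "fy", "cx", "cy" (pixels), "cam_to_world" (4x4, takes a point from camera to world coordinates). Camera axes: x right, y down, z forward; pixel columns grow to the right and rows downward; lengths in mm; the calibration is good to about 2 mm. A picture is of the moment at which its call begins: read the wrist's pose just before it. calibration takes no time and is no camera call; for the wrist camera it gives the pose at the moment of the call.
- env.job_done(): hands the job in, once; it reports no verdict.
Trained networks look in the newest picture that a camera, given by its name, has taken for a name from the list of things; names that differ only in an ending like _2 or _b are one class to them, and where a whole thing is asked for, a point or a joint stands for the part that bears it (a point fixed in the world has none). Each returns a list of dicts, best first, with "confidence" (0 to 1); they miss things now and then, are a little off and sometimes report something else, mostly with a low value. They report only what shows in the picture. A call takes as long as a camera call. They do not tell look-alikes from the thing itself.
- env.recognise(camera, label): "location" ([column, row] in pixels, amid what is visible of it).
- env.silhouettes(camera, label): "region" (400x640 bool, what is visible of it) and "location" ([column, row] in pixels, amid what is visible of it).
- env.spot_point(camera, label): "location" ([column, row] in pixels: a listed point, or the origin of a listed thing).
The state is a dict: "t": time; "joints": joint angles; "qvel": joint speeds; "tau": joint torques, N m; "eef_pos": TCP position; "tcp_rot": TCP orientation; "ft_force": force on the tool from outside, world axes, zero at the start; "moment": the same for the moment, N m; "opening": opening from 0.0 (shut) to 1.0 (fully open).
Only numpy, scipy, OpenCV 4.12 (cv2) and the standard library are available. Lean on these libraries where they do the work, as an engineer would, in place of code of your own. Each camera call takes 0.05 s, during which the arm holds its last target.

TASK

Take the grey panel out of its leaning storage rack and stand it upright, same edge down, in the slot of the pale wooden block on the display plinth, behind the model car. The block may have been shifted, so feel or look for the slot; keep hold of the panel until it is fully home, then let go. Leave the model car and the other things on the desk where they are.

Things in the scene. Friction and masses are not known exactly. Their poses are not given: they have to be found in the camera images.
- panel: plain grey flat panel, 8 thick (x) x 70 wide (y) x 140 tall (z) mm, about 0.06 to 0.13 kg; the top 20 mm is only 56 wide (clipped corners). Origin: centre of its lower edge face; z runs up the panel, x is its thickness. It starts leaning in the rack, 0.6 rad (34 degrees) from upright, its top leaning towards the rack's -x
- rack: plywood storage rack fixed to the desk, base 130 (x) x 100 (y) x 12 mm, origin: centre of its underside. Its pocket leans 0.6 rad to -x, is 11 mm wide, and holds the panel's lower end: the board under the panel (-x side) reaches 78 mm up along the panel, the one over it 34 mm. The panel comes out only along its own length
- plinth: dark wooden display plinth fixed to the desk, 180 (x) x 160 (y) x 25 mm, origin: centre of its underside. On it stands a pale wooden block, 60 (x) x 96 (y) x 26 mm tall, parallel to it and immovable: see point block_zone. The model car stands on its +x half
- block_zone (a point): point fixed in the plinth, at the height of the block's top (51 mm over the desk), axes as the plinth's. The block's centre lies up to 12 mm either way along x from it (unmeasured, differs every time), 0 in y. One slot in mid-block: 9.6 (x) x 77.6 (y) mm, 20 deep, mouth chamfered 2 mm at 45 degrees; its floor is 31 mm above the desk
- car: grey metal model car, 42 x 100 x 32 mm, loose on the plinth about 45 mm to +x of the plinth's origin; origin: centre of its underside. Leave alone
- truck: red toy truck with white box, 42 x 100 x 53 mm, loose on the desk; origin: centre of its underside. Leave alone
- case: blue pencil case, 150 x 60 x 28 mm, loose on the desk; origin: centre of its underside. Leave alone
- tumbler: glass tumbler, 68 mm across, 95 mm tall, on the desk; origin: centre of its underside. Leave alone
Not all that is in view belongs to the job. Several things have the shape of the panel; the one meant has the colours described above.

How it is judged:
By the outcome, as a careful person would: the job done as asked, in the order asked, and still so for the second after the job is handed in, with the robot touching nothing.
It also fails if it takes over 61 s, if anything falls off the work surface, if the arm or the gripper's body presses on something with over 40 N, if the wrist force passes 120 N, or if a joint passes its speed limit or range.

## Working session

There is one attempt and no reset: what is moved stays moved. The work goes in short steps, Python scripts to look and compute and a tool call to move; the robot and the scene stay as the last step left them, time stands still between calls to the robot, and variables do not carry over. Pictures are saved under pics/ and viewed, and the job is handed in when it is done.

Besides the shell and the picture viewer there is one more tool, called after "Request:" as name(argument=value, ...) on one line, values as JSON. arm_command: Moves the arm, as the interface text tells. Its arguments: {"type":"object","properties":{"motion":{"type":"array","items":{"type":"number"}}},"required":["motion"]}

```bash
mkdir -p pics; ls
python3 - <<'E'
from cell import env
import cv2,numpy as np
print(env.state())
for n in ["scene","top"]:
    p,d=env.read_camera(n); cv2.imwrite(f"pics/{n}0.png",p[:,:,::-1]); np.savez(f"/tmp/{n}0.npz",p=p,d=d)
    c=env.calibration(n); print(n,c)
    for l in ["panel","rack","plinth","car"]:
        print(l,[(r['location'],r['confidence']) for r in env.recognise(n,l)])
E
```

```text
pics
{'t': 0.0, 'joints': array([-1.38358194e+00,  4.91523870e-01,  1.55948108e+00,  6.93452909e-06,
        1.09170969e+00, -1.05619272e-01]), 'qvel': array([-1.93378870e-03, -2.51244502e-05, -8.88148049e-05,  2.26864193e-03,
       -1.28817524e-04,  1.69375788e-03]), 'tau': array([ 8.45396953e-04, -6.12632418e+01, -2.58187348e+01,  6.91846898e-02,
        4.80523438e-02, -9.56050872e-05]), 'eef_pos': array([ 180.37417903, -598.10329828,  189.5730501 ]), 'tcp_rot': array([-3.14146825e+00,  1.11508274e-03, -1.27796580e+00]), 'ft_force': array([ 0.28345347,  0.31187622, -0.19591852]), 'moment': array([ 0.03882917, -0.00199314,  0.08267111]), 'opening': 1.004323106389573}
scene {'fx': 412.7756557396705, 'fy': 412.7756557396705, 'cx': 319.2948077116243, 'cy': 202.14007845073644, 'cam_to_world': array([[ 5.46106316e-01,  5.60871407e-01, -6.22246861e-01,
         1.17639589e+03],
       [ 8.37590354e-01, -3.52718709e-01,  4.17171320e-01,
        -4.87956732e+02],
       [ 1.45013560e-02, -7.49007862e-01, -6.62402396e-01,
         6.85019115e+02],
       [ 0.00000000e+00,  0.00000000e+00,  0.00000000e+00,
         1.00000000e+00]])}
panel [([225.9, 194.5], 0.94), ([261.3, 300.8], 0.89), ([175.1, 279.9], 0.73)]
rack [([248.5, 233.8], 0.91)]
plinth [([413.7, 176.7], 0.59)]
car [([435.0, 169.1], 0.84)]
top {'fx': 384.19058998257054, 'fy': 384.19058998257054, 'cx': 315.49725011051476, 'cy': 197.70232987324323, 'cam_to_world': array([[-1.21323687e-02, -9.96354511e-01,  8.44422581e-02,
         5.09300141e+02],
       [-9.99921006e-01,  1.23663587e-02,  2.24848330e-03,
        -1.00060783e+02],
       [-3.28452973e-03, -8.44083082e-02, -9.96425837e-01,
         9.88544604e+02],
       [ 0.00000000e+00,  0.00000000e+00,  0.00000000e+00,
         1.00000000e+00]])}
panel [([446.5, 202.8], 0.94), ([396.4, 151.3], 0.78), ([396.7, 222.1], 0.77)]
rack [([376.9, 207.9], 0.66)]
plinth []
car [([176.7, 187.9], 0.94)]
```

View pics/scene0.png

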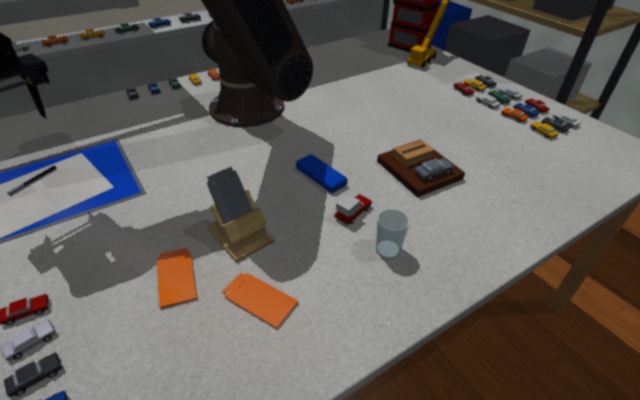

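View pics/top0.png

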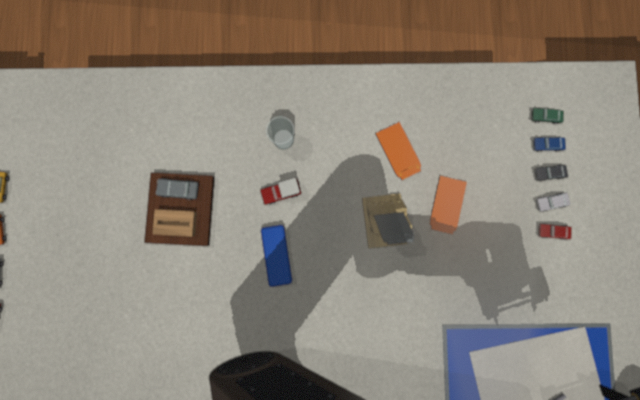

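```bash
cat > h.py <<'E'
import numpy as np,cv2
from cell import env
def cloud(n,p,d):
    c=env.calibration(n); v,u=np.mgrid[:400,:640]
    P=np.stack([(u-c['cx'])/c['fx']*d,(v-c['cy'])/c['fy']*d,d],-1)
    return P@c['cam_to_world'][:3,:3].T+c['cam_to_world'][:3,3]
E
python3 - <<'E'
from h import *
for n in ["top","scene"]:
    z=np.load(f"/tmp/{n}0.npz");p=z['p'].astype(int);d=z['d'];W=cloud(n,p,d)
    big=cv2.resize(p.astype(np.uint8)[160:290,340:480] if n=="top" else p.astype(np.uint8)[150:270,180:300],None,fx=5,fy=5,interpolation=cv2.INTER_CUBIC)
    cv2.imwrite(f"pics/{n}_rack.png",np.clip(big[:,:,::-1]*1.6,0,255)[:600])
    big=cv2.resize(p.astype(np.uint8)[160:255,135:225] if n=="top" else p.astype(np.uint8)[130:200,370:470],None,fx=6,fy=6,interpolation=cv2.INTER_CUBIC)
    cv2.imwrite(f"pics/{n}_pl.png",np.clip(big[:,:,::-1]*1.6,0,255)[:600])
    tab=np.abs(W[...,2])<8; print(n,'table z',np.median(W[...,2][tab]))
    # panel region
    m=(W[...,0]>380)&(W[...,0]<680)&(W[...,1]>-400)&(W[...,1]<-180)&(W[...,2]>70)
    q=W[m]; print(m.sum(),q.min(0),q.max(0))
    m2=m&(W[...,2]>85)
    q=W[m2]; 
    for _ in range(5):
        c=q.mean(0); u,s,vt=np.linalg.svd(q-c,full_matrices=False); r=(q-c)@vt[2]; q=q[np.abs(r)<3]
    nn=vt[2]*np.sign(vt[2][2]); print('plane',len(q),c,nn,'tilt',np.arccos(nn[2]),'az',np.degrees(np.arctan2(nn[1],nn[0])))
    # rack / plinth footprints
    for nm,box,zl in [("rack",(380,680,-420,-180),(6,60)),("plinth",(430,700,120,360),(18,32)),("block",(430,700,120,360),(44,56))]:
        m=(W[...,0]>box[0])&(W[...,0]<box[1])&(W[...,1]>box[2])&(W[...,1]<box[3])&(W[...,2]>zl[0])&(W[...,2]<zl[1])
        q=W[m]; 
        if len(q)<10: continue
        print(nm,len(q),np.median(q,0),cv2.minAreaRect(q[:,:2].astype(np.float32)),q.min(0),q.max(0))
E
```

```text
top table z -0.2621752846250729
1205 [ 477.86276813 -318.22496016   70.01203149] [ 564.82015058 -224.7364201   159.02810565]
plane 687 [ 508.95269292 -277.3094619   123.32171604] [0.81819971 0.09513007 0.56700927] tilt 0.9679258261473986 az 6.631862776698459
rack 1504 [ 573.02650094 -296.99345568   10.23656387] ((577.20849609375, -321.4536437988281), (209.2185516357422, 207.60244750976562), 5.377421855926514) [ 465.32922557 -419.94511494    6.03596814] [ 679.87084554 -216.4763997    59.81651582]
plinth 2877 [571.55950388 237.69877668  24.27226057] ((568.5921630859375, 248.61289978027344), (161.98606872558594, 180.1675567626953), 86.28772735595703) [475.90289585 162.44672902  18.02826968] [662.1109432  333.34418251  31.98546285]
block 1291 [550.15111292 248.18499547  50.00641993] ((570.6753540039062, 248.92526245117188), (99.24080657958984, 135.56666564941406), 86.12920379638672) [501.43476634 195.20858559  44.00896823] [640.52602183 299.87012952  55.97576039]
scene table z -1.064638759559955
1867 [ 478.7921237  -318.94126084   70.03232606] [ 564.98940232 -225.16430846  156.58506888]

[... 262 characters left out ...]
78125), 0.3709741234779358) [ 472.24377618 -419.97646898    6.00450623] [ 679.98758852 -215.1030962    59.98877618]
plinth 1271 [591.97274293 202.92702639  23.62268362] ((568.4806518554688, 247.7547149658203), (163.61734008789062, 183.06396484375), 86.99816131591797) [474.00470937 161.85914128  18.01551234] [662.2881376  330.30260269  31.95805   ]
block 767 [555.92472223 243.05546066  49.35786176] ((569.195068359375, 248.63490295410156), (100.1824951171875, 138.8966522216797), 86.03959655761719) [497.49933505 195.68079699  44.01777412] [640.48695698 300.8420726   55.99204956][ WARN:0@0.481] global loadsave.cpp:1063 imwrite_ Unsupported depth image for selected encoder is fallbacked to CV_8U.
```

Run:
```python
import cv2,numpy as np
a=[cv2.imread(f"pics/{x}.png") for x in ["top_rack","scene_rack","top_pl","scene_pl"]]
a=[cv2.resize(x,(400,300)) for x in a]
cv2.imwrite("pics/m0.png",np.vstack([np.hstack(a[:2]),np.hstack(a[2:])]))
```

```text
(no output)
```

View pics/m0.png

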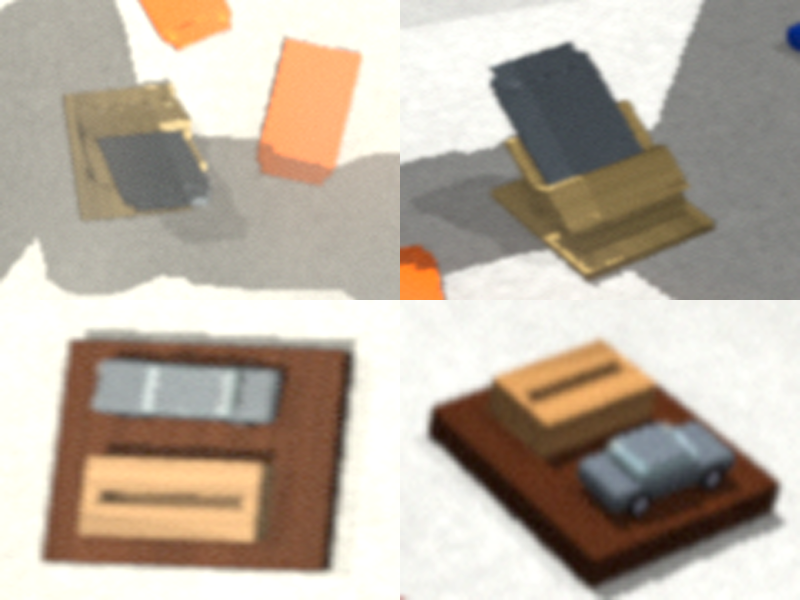

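Run:
```python
from h import *
from scipy.spatial.transform import Rotation as Ro
psi=np.radians(6.3)
n=np.array([np.cos(.6)*np.cos(psi),np.cos(.6)*np.sin(psi),np.sin(.6)])
u=np.array([-np.sin(.6)*np.cos(psi),-np.sin(.6)*np.sin(psi),np.cos(.6)])
v=np.cross(u,n)
for N in ["top","scene"]:
    z=np.load(f"/tmp/{N}0.npz");W=cloud(N,z['p'],z['d'])
    c0=np.array([509.2,-277.2,122])
    D=W-c0; a,b,g=D@n,D@v,D@u
    m=(np.abs(a)<4)&(np.abs(b)<45)&(g>-40)&(g<60)
    print(N,'n off',np.median(a[m&(g>-20)&(g<20)]))
    for lo in range(-40,50,10):
        mm=m&(g>lo)&(g<lo+10); 
        if mm.sum(): print(lo,mm.sum(),b[mm].min(),b[mm].max(),(b[mm].min()+b[mm].max())/2)
    print('g max',np.sort(g[m])[-12:])
    # rack base yaw
    m=(W[...,2]>8)&(W[...,2]<16)&(W[...,0]>430)&(W[...,0]<640)&(W[...,1]>-350)&(W[...,1]<-200)
    print('base',cv2.minAreaRect(W[m][:,:2].astype(np.float32)))
    # block/slot
    th=np.radians(-3.85);px=np.array([np.cos(th),np.sin(th)]);py=np.array([-np.sin(th),np.cos(th)])
    Q=W[...,:2]-np.array([568.5,248.2]);X=Q@px;Y=Q@py
    m=(W[...,2]>44)&(W[...,2]<56)&(X<22)&(np.abs(Y)<80)&(X>-80)
    r=cv2.minAreaRect(W[m][:,:2].astype(np.float32));print('block',r,np.percentile(X[m],[0,1,99,100]),np.percentile(Y[m],[0,1,99,100]))
    gray=z['p'].sum(-1)
    mm=m&(np.abs(Y)<30)
    h=[int(gray[mm&(X>=x)&(X<x+2)].mean()) if (mm&(X>=x)&(X<x+2)).any() else 0 for x in range(-60,20,2)];print(list(zip(range(-60,20,2),h)))
R=np.stack([n,np.cross(-u,n),-u],1);print(Ro.from_matrix(R).as_euler('xyz'), n,u,v)
```

```text
top n off 0.6734919623479059
-40 78 -34.826533402378374 35.58020897176959 0.3768377846956099
-30 76 -34.54251464261834 35.37007366382138 0.4137795106015183
-20 80 -34.74780269057909 35.42474103027704 0.3384691698489739
-10 80 -34.297835892636314 35.68905019571006 0.6956071515368727
0 83 -33.913229101948936 35.69061864453348 0.8886947712922719
10 85 -33.9513700921621 36.14129857839731 1.0949642431176052
20 92 -32.506049476869734 35.68346119853875 1.5887058608345086
30 80 -30.259373780314377 33.435602839487025 1.5881145295863242
40 60 -25.43541940621941 29.008554993826817 1.7865677938037035
g max [42.56288354 42.63124715 42.6616097  42.84764502 42.90523614 42.98888419
 43.04926862 43.10404664 43.1066733  43.3495009  43.51525463 43.7873259 ]
base ((551.7742309570312, -274.1037292480469), (167.44876098632812, 108.55226135253906), 5.377421855926514)
block ((532.8948974609375, 250.54061889648438), (97.32897186279297, 59.97676467895508), 86.20111083984375) [-65.65505911 -65.13272111  -6.35534388  -5.65739136] [-48.73204468 -47.56533327  47.2224298   48.59872308]
[(-60, 346), (-58, 351), (-5
[... 1368 characters left out ...]
9655761719) [-68.85126518 -66.71349042  -5.50013627  -4.14350339] [-49.57460804 -48.36854042  48.46100881  50.59090057]
[(-60, 299), (-58, 295), (-56, 302), (-54, 307), (-52, 305), (-50, 303), (-48, 284), (-46, 229), (-44, 201), (-42, 174), (-40, 167), (-38, 0), (-36, 0), (-34, 0), (-32, 267), (-30, 296), (-28, 301), (-26, 318), (-24, 327), (-22, 328), (-20, 326), (-18, 321), (-16, 317), (-14, 301), (-12, 281), (-10, 208), (-8, 164), (-6, 144), (-4, 0), (-2, 0), (0, 0), (2, 0), (4, 0), (6, 0), (8, 0), (10, 0), (12, 0), (14, 0), (16, 0), (18, 0)]
[ 3.14159265 -0.6         0.10995574] [0.82035138 0.09056764 0.56464247] [-0.56123257 -0.06196065  0.82533561] [-0.10973431  0.99396096  0.        ]
```

```bash
cat >> h.py <<'E'
from scipy.spatial.transform import Rotation as Ro
def rel(p,e,p0=None,R0=None):
    s=env.state()
    R0=Ro.from_euler('xyz',s['tcp_rot']) if R0 is None else R0
    p0=s['eef_pos'] if p0 is None else p0
    R1=Ro.from_euler('xyz',e)
    sh=R0.inv().apply(np.array(p)-p0); rv=np.degrees((R0.inv()*R1).as_rotvec())
    print('shift',sh.round(1),'turn',rv.round(2),'dist',np.linalg.norm(sh).round(1),'ang',np.linalg.norm(rv).round(1))
E
python3 - <<'E'
from h import *
s=env.state();rel([448,-283,215],[np.pi,-.6,.11],np.array([180.42,-598.413,190.161]),Ro.from_euler('xyz',[np.pi,0,-1.278]))
E
```

```text
shift [-224.8 -347.2  -24.8] turn [ 23.81  28.61 -76.97] dist 414.4 ang 85.5
```

Request:
arm_command(motion=[1,-30,-50,-60,3,4,-10,1,-60,-100,-80,6,8,-20,1,-100,-150,-80,9,11,-30,1,-130,-200,-80,12,14,-40,1,-160,-250,-80,15,18,-48,1,-190,-290,-70,18,22,-56,1,-210,-320,-60,20,25,-64,1,-220,-340,-40,22,27,-72,1,-224.8,-347.2,-24.8,23.8,28.6,-77,1,-224.8,-347.2,-24.8,23.8,28.6,-77,1,-224.8,-347.2,-24.8,23.8,28.6,-77,1,-224.8,-347.2,-24.8,23.8,28.6,-77,1,-224.8,-347.2,-24.8,23.8,28.6,-77,1,-224.8,-347.2,-24.8,23.8,28.6,-77,1,-224.8,-347.2,-24.8,23.8,28.6,-77])

```text
t: 2.0
eef_pos: [448.0, -283.1, 215.2]
tcp_rot: [3.141, -0.6, 0.11]
ft_force: [-0.3, 0.7, -0.3]
opening: 1.002
```

Run:
```python
from h import *
s=env.state();print(s['joints'],s['eef_pos'],s['tcp_rot'])
p,d=env.read_camera("wrist"); cv2.imwrite("pics/w1.png",p[:,:,::-1]); np.savez("/tmp/w1.npz",p=p,d=d)
c=env.calibration("wrist");print(c)
W=cloud("wrist",p,d)
psi=np.radians(6.3)
n=np.array([np.cos(.6)*np.cos(psi),np.cos(.6)*np.sin(psi),np.sin(.6)])
u=np.array([-np.sin(.6)*np.cos(psi),-np.sin(.6)*np.sin(psi),np.cos(.6)])
v=np.cross(u,n)
D=W-np.array([509.2,-277.2,122.]); a,b,g=D@n,D@v,D@u
m=(np.abs(a)<12)&(np.abs(b)<50)&(g>-30)&(g<60)&(d>0)
print(m.sum())
if m.sum()>50:
  for lo in range(-40,60,10):
    mm=m&(g>lo)&(g<lo+10)
    if mm.sum()>20: print(lo,mm.sum(),np.percentile(b[mm],[1,99]),np.percentile(a[mm],[1,50,99]))
  print(np.percentile(g[m],[95,99,100]))
```

```text
[-0.97949204  0.2272844   2.08199873  0.85585309  0.7238734  -1.71875731] [ 447.97012908 -283.06617694  215.23104594] [ 3.14084609 -0.59981144  0.11040434]
{'fx': 309.0152618766058, 'fy': 309.0152618766058, 'cx': 327.14909880248257, 'cy': 197.72832505540467, 'cam_to_world': array([[ 8.20137289e-01, -4.84540016e-02,  5.70111425e-01,
         3.30382498e+02],
       [ 9.15948718e-02, -9.72439058e-01, -2.14412356e-01,
        -2.18250678e+02],
       [ 5.64787753e-01,  2.28066851e-01, -7.93095395e-01,
         3.76421576e+02],
       [ 0.00000000e+00,  0.00000000e+00,  0.00000000e+00,
         1.00000000e+00]])}
1039
-30 114 [-32.97291243  48.53287728] [-11.97782106  -9.58293625  -0.01489817]
-20 223 [-39.73095333  48.088634  ] [-11.94338271  -9.81428139  -1.07628577]
20 32 [34.92416974 36.76082029] [-6.05496358 -2.30326872  1.34984697]
30 93 [-30.94142564  35.16546529] [-5.83766953 -1.31524904  1.39701898]
40 545 [-25.27101841  29.1773968 ] [-6.46976697 -2.19411669  1.40715464]
[43.2019849  43.66759272 44.88606081]
```

View pics/w1.png

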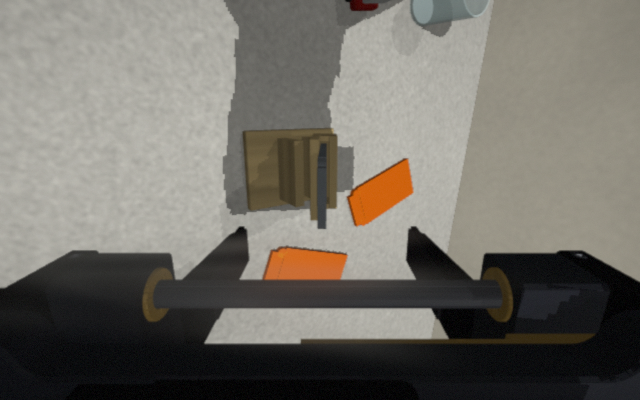

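Request:
arm_command(motion=[1,-4.8,-0.3,10,0,0,0,1,-4.8,-0.3,40,0,0,0,1,-4.8,-0.3,70,0,0,0,1,-4.8,-0.3,95,0,0,0,1,-4.8,-0.3,110,0,0,0,1,-4.8,-0.3,119,0,0,0,1,-4.8,-0.3,119,0,0,0,1,-4.8,-0.3,119,0,0,0])

```text
t: 2.85
eef_pos: [510.7, -275.8, 114.5]
tcp_rot: [3.141, -0.6, 0.111]
ft_force: [0.3, -0.4, -0.2]
opening: 0.999
```

Run:
```python
from h import *
a=[]
for n in ["wrist","scene"]:
    p,d=env.read_camera(n); a.append(p if n=="wrist" else cv2.resize(p[80:300,120:400],None,fx=2,fy=2)[:400])
a=[cv2.resize(x,(400,300))[:,:,::-1] for x in a];cv2.imwrite("pics/w2.png",np.hstack(a))
```

```text
(no output)
```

View pics/w2.png

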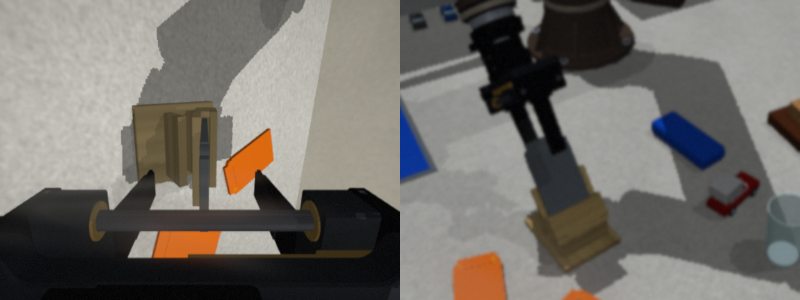

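Request:
arm_command(motion=[-1,0,0,0,0,0,0,-1,0,0,0,0,0,0,-1,0,0,0,0,0,0,-1,0,0,0,0,0,0,-1,0,0,0,0,0,0,-1,0,0,0,0,0,0,-1,0,0,0,0,0,0,-1,0,0,0,0,0,0,-1,0,0,0,0,0,0,-1,0,0,0,0,0,0,-1,0,0,0,0,0,0,-1,0,0,0,0,0,0])

```text
t: 4.15
eef_pos: [510.7, -275.7, 113.9]
tcp_rot: [3.141, -0.6, 0.111]
ft_force: [-0.7, 0.6, 0.5]
opening: 0.08
```

Request:
arm_command(motion=[-1,0,0,-5,0,0,0,-1,0,0,-10,0,0,0,-1,0,0,-20,0,0,0,-1,0,0,-30,0,0,0,-1,0,0,-42,0,0,0,-1,0,0,-55,0,0,0,-1,0,0,-70,0,0,0,-1,0,0,-85,0,0,0,-1,0,0,-100,0,0,0,-1,0,0,-110,0,0,0,-1,0,0,-110,0,0,0])

```text
t: 5.25
eef_pos: [448.7, -282.9, 205.9]
tcp_rot: [3.139, -0.6, 0.111]
ft_force: [-0.8, 0.1, -1.4]
opening: 0.081
```

Run:
```python
from h import *
print(env.state()['joints'],env.state()['moment'],env.state()['ft_force'])
a=[]
for n in ["wrist","scene"]:
    p,d=env.read_camera(n); a.append(p if n=="wrist" else cv2.resize(p[80:300,120:400],None,fx=2,fy=2)[:400])
a=[cv2.resize(x,(400,300))[:,:,::-1] for x in a];cv2.imwrite("pics/w3.png",np.hstack(a))
# upright over plinth, hover
th=-3.85*np.pi/180
rel([528,251,235],[np.pi,0,th])
```

```text
[-0.97782544  0.24224473  2.0943566   0.88140798  0.70423308 -1.75105356] [-0.0361784   0.39470407  0.00695394] [-0.76250088  0.10497101 -1.35149644]
shift [ 130.5 -521.7   52.3] turn [ -3.02 -34.28   9.87] dist 540.3 ang 35.8
```

View pics/w3.png

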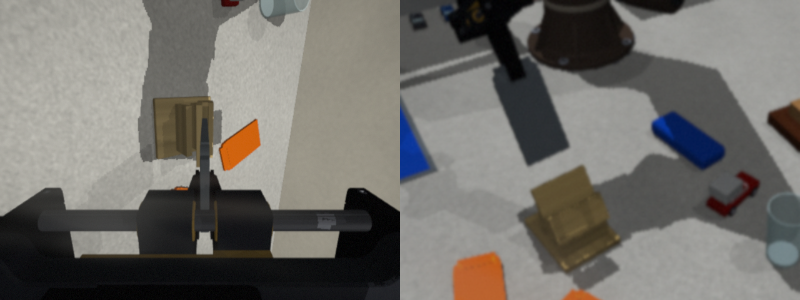

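Request:
arm_command(motion=[-1,5,-10,-5,0,-2,0.5,-1,10,-35,-5,0,-5,1,-1,17,-65,0,-0.5,-8,2,-1,25,-100,3,-0.8,-11,3,-1,35,-135,8,-1,-14,4,-1,45,-170,12,-1.3,-17,5,-1,55,-205,16,-1.6,-20,5.5,-1,64,-240,20,-1.8,-22,6,-1,73,-275,24,-2,-24,6.5,-1,82,-310,28,-2.2,-26,7,-1,90,-345,32,-2.4,-28,7.5,-1,98,-380,36,-2.6,-30,8,-1,106,-415,40,-2.8,-32,8.5,-1,114,-450,44,-3,-33,9,-1,122,-480,48,-3,-34,9.5,-1,127,-505,50,-3,-34.3,9.9,-1,130.5,-521.7,52.3,-3,-34.3,9.9,-1,130.5,-521.7,52.3,-3,-34.3,9.9,-1,130.5,-521.7,52.3,-3,-34.3,9.9,-1,130.5,-521.7,52.3,-3,-34.3,9.9])

```text
t: 7.35
eef_pos: [527.8, 250.3, 235.0]
tcp_rot: [-3.141, 0.001, -0.068]
ft_force: [0.4, -0.3, -1.1]
opening: 0.082
```

Run:
```python
from h import *
s=env.state();print(s['joints'],s['eef_pos'],s['tcp_rot'],s['ft_force'],s['moment'])
a=[]
for n in ["wrist","scene","top"]:
    p,d=env.read_camera(n); np.savez(f"/tmp/{n}4.npz",p=p,d=d); cv2.imwrite(f"pics/{n}4.png",p[:,:,::-1])
p,d=np.load("/tmp/wrist4.npz").values();W=cloud("wrist",p,d)
rel([532.6,250.6,205],[np.pi,0,np.radians(-3.85)])
```

```text
[3.29354760e-01 3.90536760e-01 1.60299493e+00 8.24146658e-04
 1.14864365e+00 3.96829638e-01] [527.77146022 250.27314132 235.02958616] [-3.14112472e+00  8.28018494e-04 -6.78125773e-02] [ 0.44934802 -0.2677128  -1.11354196] [-0.03389025 -0.09712947 -0.01650499]
shift [ 4.6 -0.6 30.3] turn [-0.04  0.02 -0.06] dist 30.7 ang 0.1
```

View pics/wrist4.png

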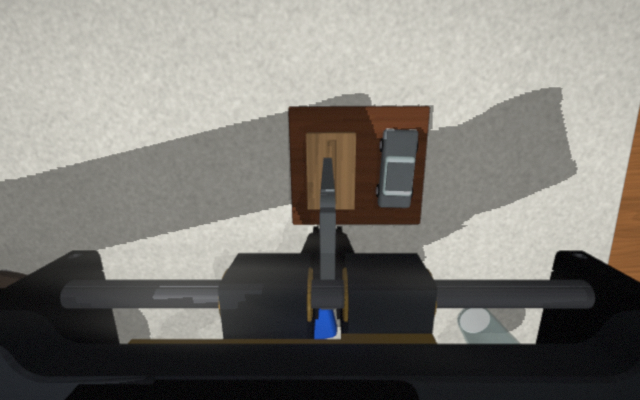

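View pics/scene4.png

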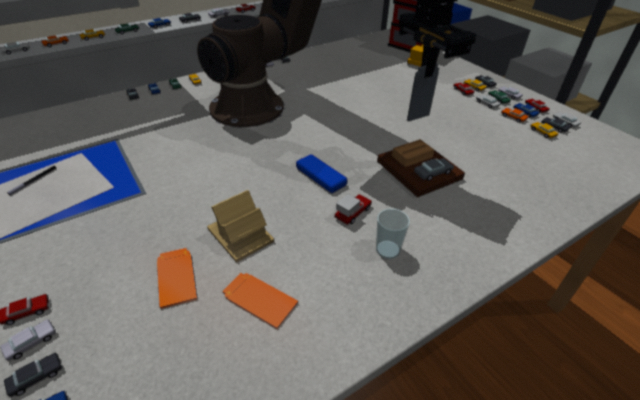

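```bash
cat > meas.py <<'E'
from h import *
def meas(f,tp,N="wrist"):
    z=np.load(f);p=z['p'];d=z['d'];W=cloud(N,p,d)
    th=np.radians(-3.85);px=np.array([np.cos(th),np.sin(th)]);py=np.array([-np.sin(th),np.cos(th)])
    Q=W[...,:2]-tp[:2];X=Q@px;Y=Q@py;Z=W[...,2]-tp[2]
    m=(np.abs(X)<15)&(np.abs(Y)<60)&(W[...,2]>60)&(Z<-2)&(d>0)
    print('panel pts',m.sum(),'zmin rel',Z[m].min() if m.any() else 0)
    for lo in range(-100,0,10):
        k=m&(Z>lo)&(Z<lo+10)
        if k.sum()>3: print(lo,k.sum(),'X',np.percentile(X[k],[2,50,98]).round(1),'Y',np.percentile(Y[k],[2,98]).round(1))
    k=(W[...,2]>44)&(W[...,2]<57)&(np.abs(Y)<70)&(X<36)&(X>-60)&(d>0)
    print('block',k.sum(),'X',np.percentile(X[k],[0,1,99,100]).round(1),'Y',np.percentile(Y[k],[0,1,99,100]).round(1),'z',np.median(W[...,2][k]),cv2.minAreaRect(W[k][:,:2].astype(np.float32)))
    for y in range(-50,50,8):
        kk=k&(Y>y)&(Y<y+8)
        if kk.sum()>8: print('  y',y,np.percentile(X[kk],[0,1,99,100]).round(1), 'slotcols', X[(np.abs(X)<25)&(Y>y)&(Y<y+8)&(W[...,2]<44)&(W[...,2]>20)].round(1)[:12])
E
python3 - <<'E'
from meas import *
for n in ["wrist","scene","top"]:
    print(n); meas(f"/tmp/{n}4.npz",np.array([527.8,250.3,235]),n)
E
python3 - <<'E'
import cv2
p=cv2.imread("pics/wrist4.png")[90:240,270:450]
cv2.imwrite("pics/w4z.png",cv2.resize(p,None,fx=4,fy=4,interpolation=cv2.INTER_CUBIC))
E
```

```text
wrist
panel pts 205 zmin rel -89.01732392551105
-90 16 X [-2.4  0.7  4. ] Y [34.9 35.2]
-80 17 X [-2.9  0.3  4.4] Y [34.4 35.3]
-70 16 X [-3.1  0.7  4.6] Y [34.6 35.2]
-60 21 X [-2.9  0.3  4.4] Y [34.9 35.2]
-50 23 X [-2.8  1.1  4.2] Y [34.9 35.2]
-40 20 X [-2.7  0.7  4.1] Y [34.9 35.4]
-30 29 X [-2.9  0.3  4.3] Y [34.6 35.3]
-20 32 X [-3.2  0.7  4.5] Y [34.7 35.4]
-10 31 X [-3.   1.   4.3] Y [34.9 35.4]
block 2810 X [-25.1 -24.3  34.6  35.1] Y [-45.3 -44.6  49.9  50. ] z 51.96086912464472 ((533.0070190429688, 252.33642578125), (95.38689422607422, 60.07050704956055), 86.27426147460938)
  y -50 [-24.3 -24.3  34.9  34.9] slotcols []
  y -42 [-24.2 -24.2  34.8  34.8] slotcols []
  y -34 [-24.1 -24.   34.6  34.7] slotcols []
  y -26 [-23.9 -23.9  34.4  34.4] slotcols []
  y -18 [-24.9 -23.7  34.2  34.2] slotcols [9.4 9.5 9.4]
  y -10 [-24.9 -24.9  34.   34.1] slotcols [9.4 9.4 9.4 9.4 9.4 9.5]
  y -2 [-24.8 -24.7  33.9  35.1] slotcols [8.  8.  9.3 8.  9.4 8.1 9.4 9.4 9.4]
  y 6 [-24.6 -24.5  34.9  35. ] slotcols [8.  9.3 8.  9.3 8.  9.3 8.  9.3 8.1 9.3 8.  9.3]
  y 14 [-24.5 -24.4  34.7 
[... 2764 characters left out ...]
8 7.3 7.5 7.6 4.8 5.1 2.4 2.5 2.6]
  y -18 [-24.9 -23.5  33.6  33.7] slotcols [9.4 9.5 9.6 6.9 7.  7.2 4.3 4.4 4.6 4.7 1.9 2.1]
  y -10 [-23.2 -23.1  33.2  33.3] slotcols [9.  9.1 9.2 6.5 6.6 6.8 4.  4.1 1.4 1.5 1.7 1.8]
  y -2 [-23.7 -23.6  33.6  35.1] slotcols [8.4 8.5 8.7 8.8 5.9 6.1 6.2 6.3 3.5 3.6 3.7 3.9]
  y 6 [-24.2 -24.1  34.8  35. ] slotcols [8.  8.1 8.3 5.7 5.8]
  y 14 [-24.4 -24.4  34.3  34.3] slotcols [7.6 7.7 7.9 5.1 5.3 5.4 5.5]
  y 22 [-25.  -24.8  33.9  34. ] slotcols [9.5 9.7 9.8 7.  7.2 7.3 7.5 5. ]
  y 30 [-23.  -23.   33.5  33.6] slotcols [9.2 9.4 6.8 6.9]
  y 38 [-23.4 -23.3  32.9  33. ] slotcols [8.8 9.  9.1 6.2 6.4 6.5 6.6]
  y 46 [-23.6 -23.   32.   32.6] slotcols []
```

View pics/w4z.png

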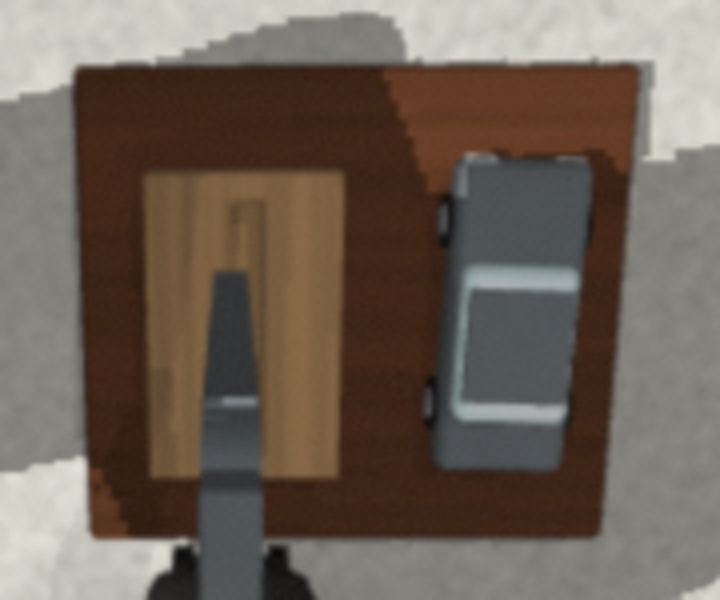

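Request:
arm_command(motion=[-1,2,-1,15,0,0,0,-1,4.3,-2.2,35,0,0,0.1,-1,4.3,-2.2,55,0,0,0.1,-1,4.3,-2.2,70,0,0,0.1,-1,4.3,-2.2,78,0,0,0.1,-1,4.3,-2.2,82,0,0,0.1,-1,4.3,-2.2,84,0,0,0.1,-1,4.3,-2.2,84,0,0,0.1,-1,4.3,-2.2,84,0,0,0.1])

```text
t: 8.4
eef_pos: [532.5, 253.2, 151.8]
tcp_rot: [-3.14, -0.0, -0.069]
ft_force: [0.4, -0.5, -1.1]
opening: 0.085
```

Run:
```python
from meas import *
s=env.state();print(s['eef_pos'],s['tcp_rot'],s['ft_force'],s['moment'])
for n in ["wrist","scene"]:
    p,d=env.read_camera(n); np.savez(f"/tmp/{n}5.npz",p=p,d=d); cv2.imwrite(f"pics/{n}5.png",p[:,:,::-1])
meas("/tmp/wrist5.npz",s['eef_pos'])
a=cv2.imread("pics/wrist5.png")[60:260,230:450];b=cv2.imread("pics/scene5.png")[80:200,360:480]
cv2.imwrite("pics/m5.png",np.hstack([cv2.resize(x,(400,400),interpolation=cv2.INTER_CUBIC) for x in (a,b)]))
```

```text
[532.53103132 253.16920567 151.78791232] [-3.14047160e+00 -3.62680029e-04 -6.90524998e-02] [ 0.44840285 -0.53038726 -1.07663721] [-0.07929703 -0.14162684  0.04166919]
panel pts 204 zmin rel -89.3036359461133
-90 16 X [-2.6  0.6  3.8] Y [34.8 35.2]
-80 17 X [-3.1  0.2  3.7] Y [34.5 35.2]
-70 17 X [-3.2  1.   4.4] Y [34.7 35.2]
-60 21 X [-3.1  0.1  4.2] Y [34.8 35.2]
-50 21 X [-3.   0.9  4.1] Y [34.8 35.2]
-40 20 X [-2.9  0.5  3.9] Y [34.9 35.2]
-30 32 X [-3.1  0.9  4.4] Y [34.4 35.3]
-20 30 X [-3.3  0.5  4.2] Y [34.8 35.3]
-10 30 X [-3.2  0.1  4.1] Y [34.9 35.3]
block 4384 X [-30.  -29.5  29.6  30.1] Y [-48.8 -46.2  46.6  46.9] z 51.5363209875965 ((532.5016479492188, 252.18580627441406), (95.69893646240234, 60.088687896728516), 86.27334594726562)
  y -50 [-29.8 -29.8  29.9  29.9] slotcols []
  y -42 [-29.7 -29.6  29.7  29.8] slotcols []
  y -34 [-29.5 -29.4  29.4  29.6] slotcols []
  y -26 [-29.3 -29.2  29.2  29.3] slotcols []
  y -18 [-29.9 -29.6  29.2  30. ] slotcols []
  y -10 [-29.8 -29.7  29.9  30.1] slotcols []
  y -2 [-29.6 -29.4  29.7  29.8] slotcols []
  y 6 [-29.4 -29.2  29.5  29.6] slotcols []
  y 14 [-30.  -29.8  29.3  29.4] slotcols []
  y 22 [-29.8 -29.7  29.1  29.2] slotcols [-4.  -4.8 -3.9 -4.8 -4.8 -4.8 -4.8 -4.8 -4.8]
  y 30 [-29.6 -29.5  29.8  29.9] slotcols [-4.8 -3.9 -2.9 -1.9 -0.9  0.2  1.2  2.2  3.2  4.2 -4.8 -3.9]
  y 38 [-29.5 -29.3  29.6  29.8] slotcols []
  y 46 [-29.2 -28.3  28.6  29.6] slotcols [-19.2 -16.2 -14.1 -11.   -5.9  -3.9  -2.9  -1.8   0.2   3.3   5.3   7.3]
```

View pics/m5.png

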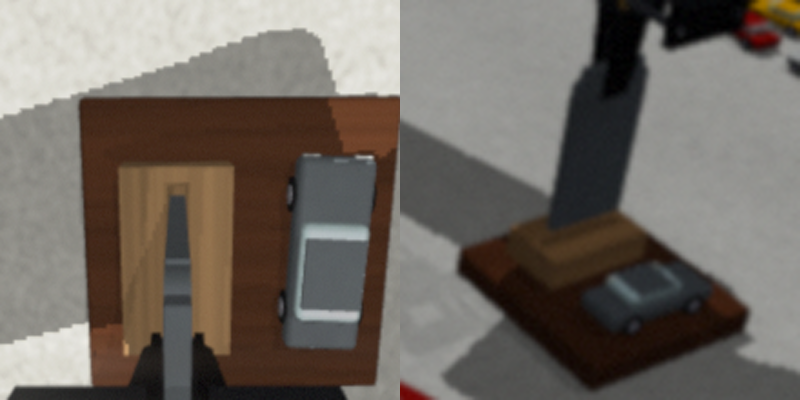

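Request:
arm_command(motion=[-1,-0.6,0.5,2,0,0,0,-1,-0.6,0.5,5,0,0,0,-1,-0.6,0.5,8,0,0,0,-1,-0.6,0.5,11,0,0,0,-1,-0.6,0.5,13,0,0,0,-1,-0.6,0.5,15,0,0,0,-1,-0.6,0.5,16,0,0,0,-1,-0.6,0.5,16,0,0,0])

```text
t: 9.3
eef_pos: [531.6, 252.6, 135.0]
tcp_rot: [-3.141, 0.001, -0.069]
ft_force: [-0.1, 0.4, -1.2]
opening: 0.079
```

Request:
arm_command(motion=[-1,0,0,2,0,0,0,-1,0,0,4,0,0,0,-1,0,0,6,0,0,0,-1,0,0,8,0,0,0,-1,0,0,10,0,0,0,-1,0,0,11,0,0,0,-1,0,0,12,0,0,0,-1,0,0,12.5,0,0,0,-1,0,0,12.5,0,0,0])

```text
t: 10.2
eef_pos: [531.6, 252.7, 122.6]
tcp_rot: [-3.141, 0.001, -0.069]
ft_force: [0.4, -0.5, -0.4]
opening: 0.084
```

Request:
arm_command(motion=[-1,0,0,0.5,0,0,0,-1,0,0,1,0,0,0,-1,0,0,1.5,0,0,0,-1,0,0,2,0,0,0,-1,0,0,2,0,0,0])

```text
t: 10.7
eef_pos: [531.9, 252.6, 121.5]
tcp_rot: [-3.141, -0.0, -0.069]
ft_force: [-1.7, -1.2, 6.9]
opening: 0.083
```

Request:
arm_command(motion=[-1,0,0,0.5,0,0,0,-1,0,0,1,0,0,0,-1,0,0,1,0,0,0])

```text
t: 11.0
eef_pos: [532.1, 252.6, 121.5]
tcp_rot: [-3.14, -0.001, -0.069]
ft_force: [-3.6, -2.2, 16.8]
opening: 0.083
```

Run:
```python
from meas import *
s=env.state();print(s['eef_pos'],s['tcp_rot'],s['ft_force'],s['moment'])
for n in ["wrist","scene"]:
    p,d=env.read_camera(n); np.savez(f"/tmp/{n}6.npz",p=p,d=d); cv2.imwrite(f"pics/{n}6.png",p[:,:,::-1])
a=cv2.imread("pics/wrist6.png")[60:260,230:450];b=cv2.imread("pics/scene6.png")[80:200,360:480]
cv2.imwrite("pics/m6.png",np.hstack([cv2.resize(x,(400,400),interpolation=cv2.INTER_CUBIC) for x in (a,b)]))
W=cloud("scene",p,d)
m=(abs(W[...,0]-532)<20)&(abs(W[...,1]-252)<45)&(W[...,2]>60)&(W[...,2]<175)
q=W[m];q=q[q[:,2]<105];c=q.mean(0);
print(len(q),W[m][:,2].max(),np.linalg.svd(q-c)[2][2])
```

```text
[532.11077145 252.63851914 121.46292176] [-3.14032184e+00 -1.31565393e-03 -6.90208002e-02] [-3.58431599 -2.20047013 16.76332149] [-0.51212411  0.86378742  0.03260471]
306 174.99934389214013 [-0.99598345  0.08949129 -0.00287546]
```

View pics/m6.png

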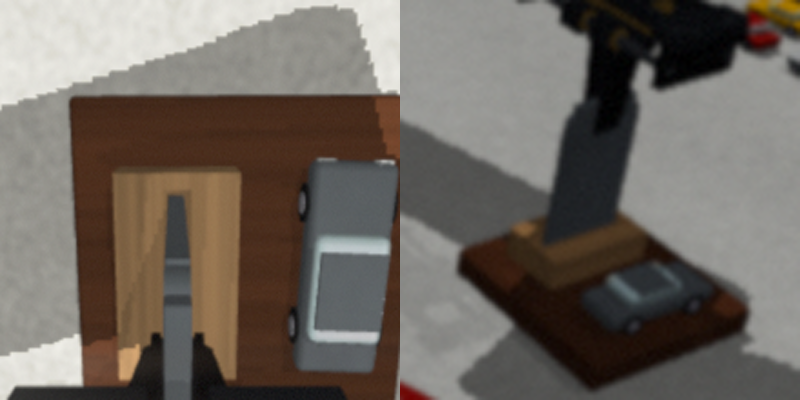

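Request:
arm_command(motion=[-1,0,0,-0.7,0,0,0,-1,0,0,-1.4,0,0,0,-1,0,0,-1.4,0,0,0,0,0,0,-1.4,0,0,0,0,0,0,-1.4,0,0,0,0,0,0,-1.4,0,0,0,0,0,0,-1.4,0,0,0,0,0,0,-1.4,0,0,0,0,0,0,-1.4,0,0,0])

```text
t: 12.0
eef_pos: [531.7, 252.7, 121.0]
tcp_rot: [-3.141, 0.001, -0.069]
ft_force: [0.5, 0.6, 0.1]
opening: 0.489
```

Request:
arm_command(motion=[0,0,0,-10,0,0,0,0,0,0,-30,0,0,0,0,0,0,-55,0,0,0,0,0,0,-85,0,0,0,0,0,0,-115,0,0,0,0,0,0,-130,0,0,0,0,0,0,-130,0,0,0,0,-60,0,-130,0,0,0,0,-110,0,-130,0,0,0,0,-110,0,-130,0,0,0,0,-110,0,-130,0,0,0])

```text
t: 13.1
eef_pos: [420.7, 260.3, 251.2]
tcp_rot: [-3.141, 0.001, -0.068]
ft_force: [0.5, 0.5, -0.4]
opening: 0.498
```

Run:
```python
from meas import *
s=env.state();print(s['t'],s['eef_pos'],s['ft_force'])
for n in ["wrist","scene"]:
    p,d=env.read_camera(n); cv2.imwrite(f"pics/{n}7.png",p[:,:,::-1])
W=cloud("scene",p,d)
m=(abs(W[...,0]-532)<15)&(abs(W[...,1]-252)<45)&(W[...,2]>60)&(W[...,2]<190)
q=W[m];c=q.mean(0);print(len(q),q[:,2].max(),np.percentile(q[:,1],[1,99]),np.linalg.svd(q-c)[2][2])
a=cv2.imread("pics/wrist7.png");b=cv2.imread("pics/scene7.png")
cv2.imwrite("pics/m7.png",np.vstack([cv2.resize(x,(480,300)) for x in (a,b)]))
```

```text
13.1 [420.70647454 260.29071446 251.18760809] [ 0.49304513  0.48587003 -0.43962248]
801 171.22421236117214 [215.80878456 284.57421836] [ 0.99526278 -0.09697782  0.00687722]
```

View pics/m7.png

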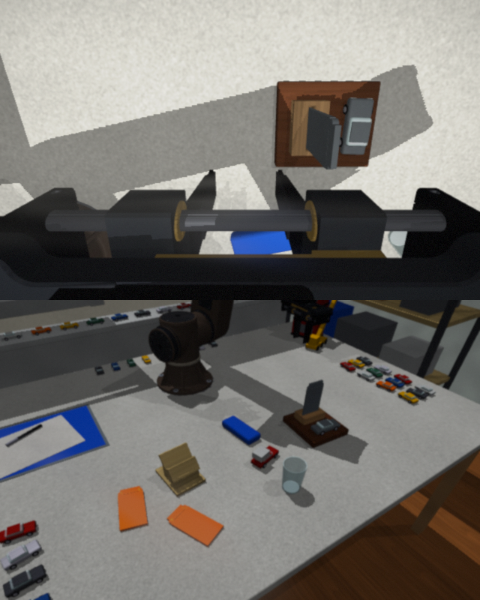

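```bash
python3 -c "
from cell import env
print(env.job_done())"
```

```text
the job is handed in; nothing more can be done
None
```

The grey panel now stands upright in the slot of the pale block, same edge down, and I've handed the job in. I pulled it out of the rack along its own length, carried it over and centred it on the slot using the wrist camera. It slid in with no measurable side force. I kept hold of it until the floor stopped it firmly with about 17 N on the wrist, then took the load off, let go and backed away.

- **Seating:** the scene camera put the panel's top edge at 171 mm, which matches the 31 mm slot floor plus its 140 mm height. It leaned about 0.007 rad, so it is upright within measurement error.
- **Other objects:** in the final pictures the car, truck, case and tumbler look undisturbed. I judged this by eye and did not measure it.
- **Time:** the robot clock was at about 13 s, well under the 61 s limit, and the arm was clear of everything.
- **Small disagreements:** the cameras differed by 1–2 mm on where the slot was. I went with the wrist view, because it showed the panel and the block together, and the smooth insertion agreed with it. None of the checks failed.

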